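# Mirror a row of bench supplies for a left-handed colleague

### The arm

A 6-joint arm with a two-finger parallel gripper is mounted at the origin on a cart in front of the work surface, level with it; the furniture and walls round the work are solid. World frame = base frame: x ahead of the robot, y to its left, z up, the work surface at z = 0. Lengths are in m, angles in rad, forces in N, time in s.
With the tool pointing down it reaches from about 0.4 to 0.925 m from the base axis. Payload 3.4 kg.
Tool frame: the origin (TCP) lies on the centre line of the jaws, within the pads' length; the fingertips stand 25 mm ahead of it and the grasp point (between the pads) lies 6 mm ahead of it; z points along the fingers, y is the line along which they close (so a half turn about z gives the same grasp; the last joint's range is limited). The gripper opens to 85 mm and grips with 20 to 120 N. Pads are 22 mm wide; open, the fingers measure 114 mm over their backs; the gripper's body (76 mm by 85 mm) begins 54 mm behind the grasp point. The pads swing forward as they close: fully open they stand 13 mm farther back than shut.
Start: joints at [1.081, 0.307, 1.506, -0, 1.328, -0.073], TCP at [0.232, 0.526, 0.256] pointing down, gripper open.
Joint ranges: [-3.12, 3.12], [-1.05, 2.28], [0.14, 2.33], [-1.42, 4.57], [0.1, 2.73], [-2.68, 2.68]. Speed limits (rad/s): [2.57, 2.57, 3.14, 3.14, 3.14, 3.14].

### API

Orientations are given as a unit quaternion [w, x, y, z].
In Python, from rig import env gives the robot as it stands.
- The arm moves only by the tool jog_arm, never from a script. Its argument "steps" is a list of rows, each an object of numbers: "x", "y", "z": the shift along the tool's x, y, z in cm; "turn": the turn about the tool's z in degrees; "jaw": the opening, from 0 (shut) to 1 (fully open). In form: [{"x": .., "y": .., "z": .., "turn": .., "jaw": ..}, ...]. A call has 1 to 10 rows; each row shifts and turns the commanded pose from where the row before left it, along the tool's axes as they then stand; what a row does not reach is not made up. A row lasts 1/12 s, in which the tool goes at most 41.7 mm and 7.16 degrees, less where a joint would pass 70% of its speed; a pose out of reach is approached as far as the arm can. A call with a gripper value outside its range is refused whole. The fingers move at their own pace and stop on an object; "squeeze" is the grip in N (left out, the last holds). Time passes only in rows, so rows that do not move let the fingers close. It gives the time, the measured TCP pose, the force, the opening and the grip force at its end, in the units of the state.
- env.get_obs(): the state, without advancing time (a new reading comes with each control period).
- env.snapshot(name): name is "side" or "top" or "wrist"; returns the picture (384x512x3 uint8, red, green, blue); there is no depth.
- env.camera_info(name): a dict with "camera_matrix" (3x3 intrinsics, pixels), "extrinsics" (4x4, takes a point from camera to world coordinates). Camera axes: x right, y up, looking along -z (the intrinsics and any distortion apply to the point x, -y, -z); pixel columns grow to the right and rows downward; lengths in m; the calibration is good to about 2 mm. A picture is of the moment at which its call begins: read the wrist's pose just before it. camera_info takes no time and is no camera call; for the wrist camera it gives the pose at the moment of the call.
- env.job_done(): hands the job in; it is judged then, once.
The state is a dict: "clock": time; "q": joint angles; "joint_vel": joint speeds; "joint_efforts": joint torques, N m; "eef_pos": TCP position; "eef_rot": TCP orientation; "wrist_force": force on the tool from outside, world axes, zero at the start; "ft_torque": the same for the moment, N m; "finger_gap": finger opening in m; "grip_force": force on a finger pad.
Only numpy, scipy, OpenCV 4.12 (cv2) and the standard library are available. Lean on these libraries where they do the work, as an engineer would, in place of code of your own. Each camera call takes 0.05 s, during which the arm holds its last target. There are 200 camera calls.

### The job

A left-handed colleague takes over this bench. Move the four things from the full rack to the empty rack in reverse order - as seen from the robot, the leftmost goes to the right-hand end, and so on along the row - so that each stands upright in the middle of its bay, one thing to a bay. Do not lay or knock any of them over on the way.

Things in the scene. Friction and masses are not known exactly. Their poses are not given: they have to be found in the camera images.
- old_rack: aluminium rack, full at the start: fixed plate 90 mm deep (x) by 294 long (y), four bays in a row, open at front and back, parted by 3 mm dividers with tops 19 mm above the bench. Origin: middle of underside; x points away from the robot, y left along the row (turned at most 0.2 rad). Bay centres left to right: y = +108, +36, -36, -108 mm, x = 0. Bay floor 10 mm above the bench, 69 mm between dividers.
- new_rack: aluminium rack, empty at the start: fixed plate 90 mm deep (x) by 294 long (y), four bays in a row, open at front and back, parted by 3 mm dividers with tops 19 mm above the bench. Origin: middle of underside; x points away from the robot, y left along the row (turned at most 0.2 rad). Bay centres left to right: y = +108, +36, -36, -108 mm, x = 0. Bay floor 10 mm above the bench, 69 mm between dividers.
- syringe_mid (a point): orange dispensing syringe standing on end, 28 mm in diameter at its flange, 70 mm tall (the tallest), about 30 g. Point: its centre, half-way up, on its axis; z up along the axis when it stands. Round, so any grasp direction will do; at the start its centre is within 5 mm of its bay's centre.
- adapter_mid (a point): black round adapter drum with a light band round its middle, 48 mm in diameter, 54 mm tall, about 220 g. Point: its centre, half-way up, on its axis; z up along the axis when it stands. Round, so any grasp direction will do; at the start its centre is within 5 mm of its bay's centre.
- eyeglass_mid (a point): black eye loupe standing on its wide rim, a plain tapering cup 39 mm in diameter at the foot, slightly narrower at the top, 34 mm tall, about 40 g. Point: its centre, half-way up, on its axis; z up along the axis when it stands. Round, so any grasp direction will do; at the start its centre is within 5 mm of its bay's centre.
- tin_mid (a point): low round tin with a pale lid (closed for good), 55 mm in diameter, 23 mm tall, about 50 g. Point: its centre, half-way up, on its axis; z up along the axis when it stands. Round, so any grasp direction will do; at the start its centre is within 5 mm of its bay's centre.
- syringe_pad: thin slate-grey pad, 74 x 62 x 2 mm, fixed in the bay of the full rack in which the syringe stands at the start; all four pads are alike and stay put. Origin: middle of its underside, 8 mm above the bench; axes as the rack's
- adapter_pad: thin slate-grey pad, 74 x 62 x 2 mm, fixed in the bay of the full rack in which the adapter drum stands at the start; all four pads are alike and stay put. Origin: middle of its underside, 8 mm above the bench; axes as the rack's
- eyeglass_pad: thin slate-grey pad, 74 x 62 x 2 mm, fixed in the bay of the full rack in which the loupe stands at the start; all four pads are alike and stay put. Origin: middle of its underside, 8 mm above the bench; axes as the rack's
- tin_pad: thin slate-grey pad, 74 x 62 x 2 mm, fixed in the bay of the full rack in which the tin stands at the start; all four pads are alike and stay put. Origin: middle of its underside, 8 mm above the bench; axes as the rack's
Not all that is in view belongs to the job. Leave any pink look-alike of the part that bears syringe_mid alone. Leave any pink look-alike of the part that bears eyeglass_mid alone.

How it is judged:
At the end, for the whole second after the job is handed in: Each thing stands upright (within 0.15 rad) in the once empty rack, in the bay mirroring the one it started in (first from the left becomes first from the right), its axis within 15 mm of the bay centre along and across the rack, its foot on the bay floor (within 5 mm), released and at rest (((y of syringe_pad in the frame of old_rack between 0.098 and 0.118 m and y of syringe_mid in the frame of new_rack between -0.123 and -0.093 m) or (y of syringe_pad in the frame of old_rack between 0.026 and 0.046 m and y of syringe_mid in the frame of new_rack between -0.051 and -0.021 m) or (y of syringe_pad in the frame of old_rack between -0.046 and -0.026 m and y of syringe_mid in the frame of new_rack between 0.021 and 0.051 m) or (y of syringe_pad in the frame of old_rack between -0.118 and -0.098 m and y of syringe_mid in the frame of new_rack between 0.093 and 0.123 m)) and x of syringe_mid in the frame of new_rack between -0.015 and 0.015 m and z of syringe_mid in the frame of new_rack between 0.04 and 0.05 m and angle between each of syringe_mid, adapter_mid, eyeglass_mid, tin_mid's own z axis and vertical below 0.15 rad and linear speed of each of syringe, adapter, eyeglass, tin below 0.02 m/s and angular speed of each of syringe, adapter, eyeglass, tin below 0.3 rad/s and ((y of adapter_pad in the frame of old_rack between 0.098 and 0.118 m and y of adapter_mid in the frame of new_rack between -0.123 and -0.093 m) or (y of adapter_pad in the frame of old_rack between 0.026 and 0.046 m and y of adapter_mid in the frame of new_rack between -0.051 and -0.021 m) or (y of adapter_pad in the frame of old_rack between -0.046 and -0.026 m and y of adapter_mid in the frame of new_rack between 0.021 and 0.051 m) or (y of adapter_pad in the frame of old_rack between -0.118 and -0.098 m and y of adapter_mid in the frame of new_rack between 0.093 and 0.123 m)) and x of adapter_mid in the frame of new_rack between -0.015 and 0.015 m and z of adapter_mid in the frame of new_rack between 0.032 and 0.042 m and ((y of eyeglass_pad in the frame of old_rack between 0.098 and 0.118 m and y of eyeglass_mid in the frame of new_rack between -0.123 and -0.093 m) or (y of eyeglass_pad in the frame of old_rack between 0.026 and 0.046 m and y of eyeglass_mid in the frame of new_rack between -0.051 and -0.021 m) or (y of eyeglass_pad in the frame of old_rack between -0.046 and -0.026 m and y of eyeglass_mid in the frame of new_rack between 0.021 and 0.051 m) or (y of eyeglass_pad in the frame of old_rack between -0.118 and -0.098 m and y of eyeglass_mid in the frame of new_rack between 0.093 and 0.123 m)) and x of eyeglass_mid in the frame of new_rack between -0.015 and 0.015 m and z of eyeglass_mid in the frame of new_rack between 0.022 and 0.032 m and ((y of tin_pad in the frame of old_rack between 0.098 and 0.118 m and y of tin_mid in the frame of new_rack between -0.123 and -0.093 m) or (y of tin_pad in the frame of old_rack between 0.026 and 0.046 m and y of tin_mid in the frame of new_rack between -0.051 and -0.021 m) or (y of tin_pad in the frame of old_rack between -0.046 and -0.026 m and y of tin_mid in the frame of new_rack between 0.021 and 0.051 m) or (y of tin_pad in the frame of old_rack between -0.118 and -0.098 m and y of tin_mid in the frame of new_rack between 0.093 and 0.123 m)) and x of tin_mid in the frame of new_rack between -0.015 and 0.015 m and z of tin_mid in the frame of new_rack between 0.0165 and 0.0265 m); the robot touches nothing.
It fails at once if one of the four things is laid or knocked over (tilted by more than 1 rad) (angle between any of syringe_mid, adapter_mid, eyeglass_mid, tin_mid's own z axis and vertical above 1 rad).
It also fails if it takes over 96 s, if anything falls off the work surface, if the arm or the gripper's body presses on something with over 40 N, if the wrist force passes 120 N, or if a joint passes its speed limit or range.

## Working session

There is one attempt and no reset: what is moved stays moved. The work goes in short steps, Python scripts to look and compute and a tool call to move; the robot and the scene stay as the last step left them, time stands still between calls to the robot, and variables do not carry over. Pictures are saved under pics/ and viewed, at most 14 in all, crops included, and the job is handed in when it is done.

Besides the shell and the picture viewer there is one more tool, called after "Emit:" as a command line: name --argument value ..., lists and objects as JSON in quotes. jog_arm: Moves the arm, as the interface text tells. Its arguments: {"type":"object","properties":{"steps":{"type":"array"},"squeeze":{"type":"number"}},"required":["steps"]}

```bash
mkdir -p pics; ls
python3 - <<'E'
from rig import env
import cv2,json
for n in("top","side"):
    i=env.snapshot(n); cv2.imwrite(f"pics/{n}0.png",i[...,::-1])
    c=env.camera_info(n); print(n,c["camera_matrix"],c["extrinsics"],[k for k in c])
    for k in c:
        if k not in("camera_matrix","extrinsics"):print(k,c[k])
o=env.get_obs();print(o)
E
```

```text
pics
top [[458.11684643   0.         246.7166652 ]
 [  0.         458.11684643 185.58685112]
 [  0.           0.           1.        ]] [[ 0.00702248  0.99200441 -0.12600767  0.4747004 ]
 [-0.99996456  0.00755172  0.00372289  0.09684503]
 [ 0.0046447   0.12597706  0.99202228  0.90627807]
 [ 0.          0.          0.          1.        ]] ['camera_matrix', 'extrinsics']
side [[454.01076875   0.         257.856859  ]
 [  0.         454.01076875 194.88638018]
 [  0.           0.           1.        ]] [[ 0.98333907  0.04223957 -0.17680522  0.43040785]
 [-0.18052161  0.34119478 -0.92249556 -0.72159998]
 [ 0.0213592   0.9390431   0.34313532  0.39066052]
 [ 0.          0.          0.          1.        ]] ['camera_matrix', 'extrinsics']
{'clock': 0.1, 'q': array([ 1.08149589e+00,  3.07496975e-01,  1.50757922e+00, -1.36948202e-05,
        1.32843193e+00, -7.34958516e-02]), 'joint_vel': array([-9.84951261e-04, -2.78527530e-03, -3.68002027e-03,  9.68729860e-05,
        4.64539158e-04, -1.00703025e-03]), 'joint_efforts': array([ 9.78923126e-04, -4.58529031e+01, -2.52608138e+01,  4.63493870e-05,
        5.58644286e-03, -5.38884947e-06]), 'eef_pos': array([0.23199382, 0.52545323, 0.25546007]), 'eef_rot': array([-2.59578701e-04,  2.06406112e-01,  9.78465942e-01, -9.21914082e-04]), 'wrist_force': array([0.42056147, 0.13628091, 0.80239879]), 'ft_torque': array([-0.02911634, -0.01806468,  0.02821404]), 'grip_force': 0.0, 'finger_gap': 0.08519884706513473}
```

View pics/top0.png

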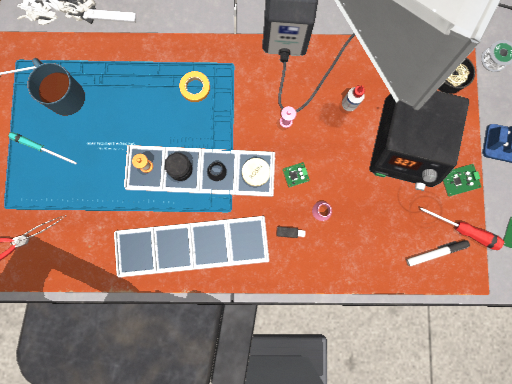

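View pics/side0.png

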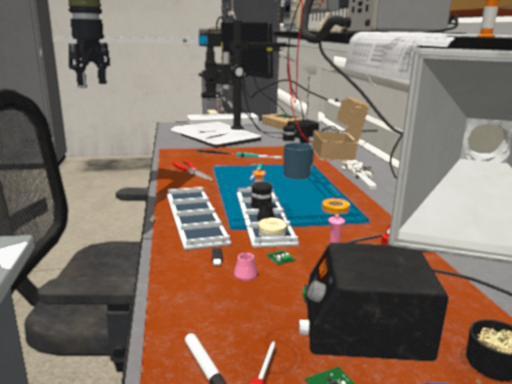

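The racks are the upper one (cols 125–273, rows 145–195, full) and the lower one (cols 115–270, rows 217–277, empty).

Candidates:
- **Syringe:** orange at (142,161), against the pink look-alike at (288,117), which I leave.
- **Loupe:** black at (217,170), against the pink look-alike at (322,210), which I leave.
- **Drum:** black at (178,166); the mug at (50,85) is not it.
- **Tin:** pale at (257,171); the yellow tape ring at (194,87) is not it.

Now a close crop and the measurements.

```bash
cat > h.py <<'E'
from rig import env
import numpy as np, cv2
from scipy.spatial.transform import Rotation as R
def ray(px,z,c):
    K,E=c["camera_matrix"],c["extrinsics"]; px=np.atleast_2d(px).astype(float)
    d=np.c_[px,np.ones(len(px))]@np.linalg.inv(K).T*[1,-1,-1]@E[:3,:3].T
    o=E[:3,3]; return o+d*((z-o[2])/d[:,2])[:,None]
def proj(P,c):
    K,E=c["camera_matrix"],c["extrinsics"]; p=(np.atleast_2d(P)-E[:3,3])@E[:3,:3]*[1,-1,-1]
    p=p@K.T; return p[:,:2]/p[:,2:]
def pads(img,c):
    h=cv2.cvtColor(img,cv2.COLOR_RGB2HSV)
    m=cv2.inRange(h,(95,20,60),(125,120,170)); m[:,:100]=0; m[:140]=0; m[285:]=0; m[:,285:]=0
    return m
E
python3 - <<'E'
from h import *
img=cv2.imread("pics/top0.png")[...,::-1].copy(); c=env.camera_info("top")
crop=cv2.resize(img[135:285,105:285],None,fx=4,fy=4,interpolation=cv2.INTER_CUBIC)
cv2.imwrite("pics/crop.png",crop[...,::-1])
# white frame outlines -> rect
h=cv2.cvtColor(img,cv2.COLOR_RGB2HSV); w=cv2.inRange(h,(0,0,185),(180,50,255))
for lab,(r0,r1,c0,c1) in dict(old=(140,202,115,280),new=(210,285,105,280)).items():
    m=np.zeros_like(w); m[r0:r1,c0:c1]=w[r0:r1,c0:c1]
    n,l,s,_=cv2.connectedComponentsWithStats(m); k=1+np.argmax(s[1:,4])
    p=np.argwhere(l==k)[:,::-1]; P=ray(p,0.010,c)
    hull=cv2.convexHull((P[:,:2]).astype(np.float32)); print(lab,s[k],cv2.minAreaRect(hull))
m=pads(img,c); n,l,s,ce=cv2.connectedComponentsWithStats(m)
for i in range(1,n):
    if s[i,4]>150: print(s[i],ce[i].round(1),ray(ce[i],0.010,c)[0].round(4))
E
```

```text
old [ 124  144  151   52 2803] ((0.6191579699516296, 0.18766839802265167), (0.2956348955631256, 0.09054828435182571), 87.5527114868164)
new [ 114  216  155   61 2493] ((0.4700627624988556, 0.2008739709854126), (0.0892639234662056, 0.2945590615272522), 6.188046932220459)
[129 149  33  37 777] [146.8 169.2] [0.6197 0.2914 0.01  ]
[166 151  33  37 521] [184.7 171.5] [0.6157 0.2164 0.01  ]
[203 153  32  37 768] [218.4 170.5] [0.6182 0.1497 0.01  ]
[239 155  31  35 289] [250.7 169.7] [0.6203 0.0858 0.01  ]
[157 229  31  39 607] [167.9 243.6] [0.474  0.2456 0.01  ]
[ 120  232   33   40 1133] [135.8 251.6] [0.4582 0.3072 0.01  ]
```

View pics/crop.png

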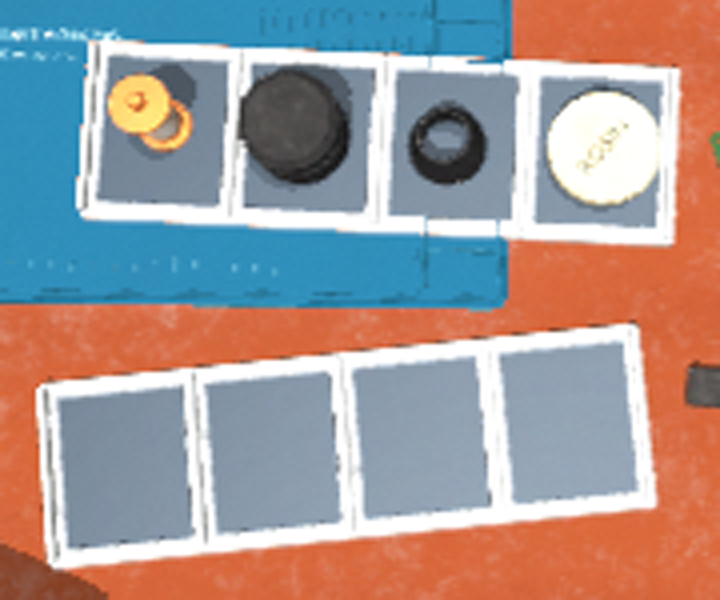

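Crop check: the orange (not pink) syringe, black drum, black (not pink) loupe and pale tin stand left to right, and the outlines match 294 x 90 mm. Next I compute object centres and the first move.

```bash
cat >> h.py <<'E'
def frame(cx,cy,yaw): 
    c,s=np.cos(yaw),np.sin(yaw); return lambda x,y: np.array([cx+c*x-s*y, cy+s*x+c*y])
YO,YN=np.radians(-2.45),np.radians(6.19)
old=frame(.6192,.1877,YO); new=frame(.4701,.2009,YN)
B=[.108,.036,-.036,-.108]
def go(xy,z,yaw):
    "tool y to lie along rack x; prints turn, then shift in tool axes after turn (cm)"
    o=env.get_obs(); w,*v=o["eef_rot"]; M=R.from_quat([*v,w]).as_matrix()
    a=np.arctan2(M[1,1],M[0,1]); d=(yaw-a+np.pi/2)%np.pi-np.pi/2   # world ccw
    turn=-np.degrees(d)                                        # tool z is down
    M2=M@R.from_euler('z',turn,degrees=True).as_matrix()
    s=M2.T@(np.r_[xy,z]-o["eef_pos"])*100
    print("t",round(o["clock"],2),"pos",o["eef_pos"].round(4),"q6",o["q"][5].round(2),"gap",o["finger_gap"].round(4),"F",o["wrist_force"].round(1),"\nturn %.1f then x %.2f y %.2f z %.2f"%(turn,*s),"tilt",np.degrees(np.arccos(-M[2,2])).round(2))
E
python3 - <<'E'
from h import *
c=env.camera_info("top")
T=dict(syr=((137,102),.080),drum=((288,122),.064),loupe=((446,130),.044),tin=((603,146),.033))
for (n,(p,z)),b in zip(T.items(),B):
    P=ray((np.array(p)+.5)/4-.5+[105,135],z,c)[0]; print(n,P.round(4),"bay",old(0,b).round(4),"dest",new(0,-b).round(4))
go(old(0,B[3]),.15,YO)
E
```

```text
syr [0.6251 0.2913 0.08  ] bay [0.6238 0.2956] dest [0.4817 0.0935]
drum [0.6191 0.2245 0.064 ] bay [0.6207 0.2237] dest [0.474  0.1651]
loupe [0.6193 0.1522 0.044 ] bay [0.6177 0.1517] dest [0.4662 0.2367]
tin [0.6139 0.0771 0.033 ] bay [0.6146 0.0798] dest [0.4585 0.3083]Traceback (most recent call last):
  File "<stdin>", line 6, in <module>
  File "h.py", line 27, in go
    print("t",round(o["clock"],2),"pos",o["eef_pos"].round(4),"q6",o["q"][5].round(2),"gap",o["finger_gap"].round(4),"F",o["wrist_force"].round(1),"\nturn %.1f then x %.2f y %.2f z %.2f"%(turn,*s),"tilt",np.degrees(np.arccos(-M[2,2])).round(2))
                                                                                            ^^^^^^^^^^^^^^^^^^^^^
AttributeError: 'float' object has no attribute 'round'
```

```bash
sed -i 's/o\["finger_gap"\].round(4)/round(o["finger_gap"],4)/' h.py
python3 - <<'E'
from h import *
go([.6251,.2913],.20,YO)
i=cv2.imread("pics/side0.png"); cv2.imwrite("pics/sidecrop.png",cv2.resize(i[155:250,160:300],None,fx=5,fy=5,interpolation=cv2.INTER_CUBIC))
E
```

```text
t 0.1 pos [0.232  0.5255 0.2555] q6 -0.07 gap 0.0852 F [0.4 0.1 0.8] 
turn 68.6 then x -21.70 y 40.28 z 5.55 tilt 0.11
```

View pics/sidecrop.png

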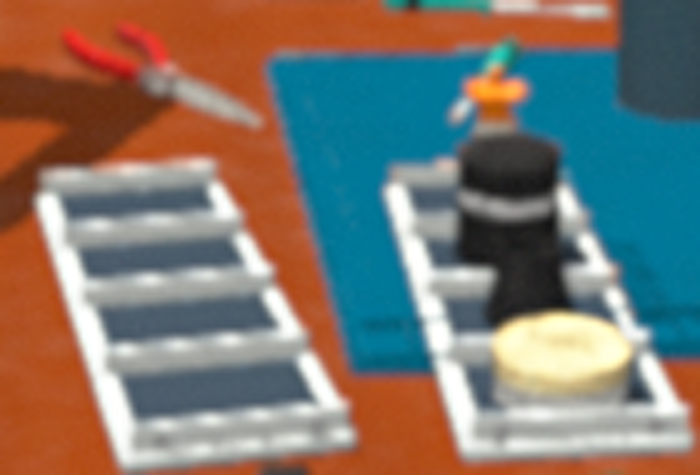

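The side crop shows the syringe's wide flange at the top, with a narrower barrel below at about (493,120). I will grip the barrel.

Emit:
jog_arm --steps '[{"turn": 6.9},{"turn": 6.9},{"turn": 6.9},{"turn": 6.9},{"turn": 6.9},{"turn": 6.9},{"turn": 6.9},{"turn": 6.9},{"turn": 6.9},{"turn": 6.5}]' --squeeze 30

```text
$.steps[0]: bad value
```

Emit:
jog_arm --steps '[{"x": -1.8,"y": 3.3},{"x": -1.8,"y": 3.3},{"x": -1.8,"y": 3.3},{"x": -1.8,"y": 3.3},{"x": -1.8,"y": 3.3},{"x": -1.8,"y": 3.3},{"x": -1.8,"y": 3.3},{"x": -1.8,"y": 3.3},{"x": -1.8,"y": 3.3},{"x": -1.8,"y": 3.3}]'

```text
$.steps[0]: bad value
```

Emit:
jog_arm --steps '[{"x": -1.8,"y": 3.3},{"x": -1.8,"y": 3.3,"z": 2},{"z": 2},{}]'

```text
$.steps[0]: bad value
```

Run:
```python
from h import *
go([.6251,.2913],.20,YO); go([.6251,.2913],.051,YO)
```

```text
t 0.1 pos [0.232  0.5255 0.2555] q6 -0.07 gap 0.0852 F [0.4 0.1 0.8] 
turn 68.6 then x -21.70 y 40.28 z 5.55 tilt 0.11
t 0.1 pos [0.232  0.5255 0.2555] q6 -0.07 gap 0.0852 F [0.4 0.1 0.8] 
turn 68.6 then x -21.68 y 40.29 z 20.45 tilt 0.11
```

Emit:
jog_arm --steps '[{"x": 0,"y": 0,"z": 0,"turn": 6.9,"jaw": 1},{"x": 0,"y": 0,"z": 0,"turn": 6.9,"jaw": 1},{"x": 0,"y": 0,"z": 0,"turn": 6.9,"jaw": 1},{"x": 0,"y": 0,"z": 0,"turn": 6.9,"jaw": 1},{"x": 0,"y": 0,"z": 0,"turn": 6.9,"jaw": 1},{"x": 0,"y": 0,"z": 0,"turn": 6.9,"jaw": 1},{"x": 0,"y": 0,"z": 0,"turn": 6.9,"jaw": 1},{"x": 0,"y": 0,"z": 0,"turn": 6.9,"jaw": 1},{"x": 0,"y": 0,"z": 0,"turn": 6.9,"jaw": 1},{"x": 0,"y": 0,"z": 0,"turn": 6.5,"jaw": 1}]' --squeeze 30

```text
clock: 0.93
eef_pos: [0.2321, 0.5256, 0.2557]
eef_rot: [0.0, 0.724, 0.69, -0.001]
wrist_force: [-0.6, -0.5, -0.2]
finger_gap: 0.0853
grip_force: 0.0
```

Emit:
jog_arm --steps '[{"x": -1.8,"y": 3.3,"z": 0,"turn": 0,"jaw": 1},{"x": -1.8,"y": 3.3,"z": 0,"turn": 0,"jaw": 1},{"x": -1.8,"y": 3.3,"z": 0,"turn": 0,"jaw": 1},{"x": -1.8,"y": 3.3,"z": 0,"turn": 0,"jaw": 1},{"x": -1.8,"y": 3.3,"z": 0,"turn": 0,"jaw": 1},{"x": -1.8,"y": 3.3,"z": 0,"turn": 0,"jaw": 1},{"x": -1.8,"y": 3.3,"z": 0,"turn": 0,"jaw": 1},{"x": -1.8,"y": 3.3,"z": 0,"turn": 0,"jaw": 1},{"x": -1.8,"y": 3.3,"z": 0,"turn": 0,"jaw": 1},{"x": -1.8,"y": 3.3,"z": 0,"turn": 0,"jaw": 1}]'

```text
clock: 1.77
eef_pos: [0.5555, 0.3308, 0.2557]
eef_rot: [-0.0, 0.722, 0.692, -0.001]
wrist_force: [-0.3, 0.3, -0.3]
finger_gap: 0.0852
grip_force: 0.0
```

Emit:
jog_arm --steps '[{"x": -1.8,"y": 3.3,"z": 0,"turn": 0,"jaw": 1},{"x": -1.8,"y": 3.3,"z": 2,"turn": 0,"jaw": 1},{"x": 0,"y": 0,"z": 2,"turn": 0,"jaw": 1},{"x": 0,"y": 0,"z": 0,"turn": 0,"jaw": 1}]'

```text
clock: 2.1
eef_pos: [0.6174, 0.291, 0.2114]
eef_rot: [-0.002, 0.723, 0.691, -0.004]
wrist_force: [-1.5, -0.6, -0.3]
finger_gap: 0.0855
grip_force: 0.0
```

Run:
```python
from h import *
go([.6251,.2913],.20,YO); go([.6251,.2913],.051,YO)
```

```text
t 2.1 pos [0.6174 0.291  0.2114] q6 0.42 gap 0.0855 F [-1.5 -0.6 -0.3] 
turn -0.2 then x 0.07 y 0.78 z 1.13 tilt 0.51
t 2.1 pos [0.6174 0.291  0.2114] q6 0.42 gap 0.0855 F [-1.5 -0.6 -0.3] 
turn -0.2 then x 0.12 y 0.90 z 16.03 tilt 0.51
```

Emit:
jog_arm --steps '[{"x": 0.1,"y": 0.68,"z": 3,"turn": 0,"jaw": 1},{"x": 0,"y": 0,"z": 3,"turn": 0,"jaw": 1},{"x": 0,"y": 0,"z": 3,"turn": 0,"jaw": 1},{"x": 0,"y": 0,"z": 3,"turn": 0,"jaw": 1},{"x": 0,"y": 0,"z": 3,"turn": 0,"jaw": 1},{"x": 0,"y": 0,"z": 1.4,"turn": 0,"jaw": 1},{"x": 0,"y": 0,"z": 0,"turn": 0,"jaw": 1},{"x": 0,"y": 0,"z": 0,"turn": 0,"jaw": 1}]'

```text
clock: 2.77
eef_pos: [0.6236, 0.2952, 0.0523]
eef_rot: [-0.001, 0.722, 0.692, -0.001]
wrist_force: [-0.0, 0.4, 0.7]
finger_gap: 0.0858
grip_force: 0.0
```

Run:
```python
from h import *
go([.6251,.2913],.051,YO)
w=env.snapshot("wrist"); cv2.imwrite("pics/w1.png",w[...,::-1])
```

```text
t 2.77 pos [0.6236 0.2952 0.0523] q6 0.42 gap 0.0858 F [-0.   0.4  0.7] 
turn 0.1 then x -0.38 y 0.17 z 0.13 tilt 0.15
```

View pics/w1.png

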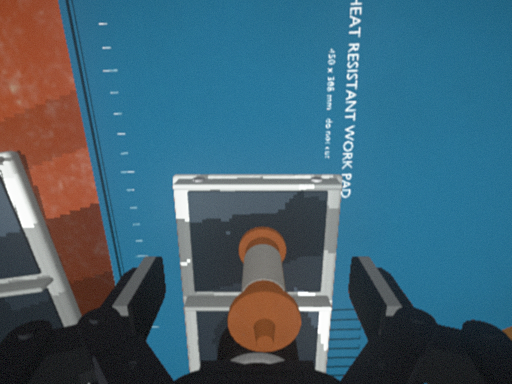

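The wrist view shows the syringe's grey barrel between the open fingers, with the foot disc near (262,245) and the top disc near (264,320). I'll check the centre from this view.

Run:
```python
from h import *
c=env.camera_info("wrist")
print(ray([264,318],.080,c)[0].round(4),ray([262,245],.012,c)[0].round(4))
```

```text
[0.6282 0.3023 0.08  ] [0.6285 0.2945 0.012 ]
```

Emit:
jog_arm --steps '[{"x": -0.1,"y": 0.3,"z": 0,"turn": 0,"jaw": 1},{"x": 0,"y": 0,"z": 0,"turn": 0,"jaw": 0.6},{"x": 0,"y": 0,"z": 0,"turn": 0,"jaw": 0.4},{"x": 0,"y": 0,"z": 0,"turn": 0,"jaw": 0.3},{"x": 0,"y": 0,"z": 0,"turn": 0,"jaw": 0.2},{"x": 0,"y": 0,"z": 0,"turn": 0,"jaw": 0.1},{"x": 0,"y": 0,"z": 0,"turn": 0,"jaw": 0},{"x": 0,"y": 0,"z": 0,"turn": 0,"jaw": 0},{"x": 0,"y": 0,"z": 0,"turn": 0,"jaw": 0},{"x": 0,"y": 0,"z": 0,"turn": 0,"jaw": 0}]'

```text
clock: 3.65
eef_pos: [0.628, 0.2935, 0.0533]
eef_rot: [0.0, 0.722, 0.692, 0.0]
wrist_force: [-0.6, -0.9, 4.4]
finger_gap: 0.0272
grip_force: 29.8
```

Emit:
jog_arm --steps '[{"x": 0,"y": 0,"z": -1,"turn": 0,"jaw": 0},{"x": 0,"y": 0,"z": -2,"turn": 0,"jaw": 0},{"x": 0,"y": 0,"z": 0,"turn": 0,"jaw": 0},{"x": 0,"y": 0,"z": 0,"turn": 0,"jaw": 0}]'

```text
clock: 3.98
eef_pos: [0.6289, 0.2939, 0.084]
eef_rot: [0.001, 0.722, 0.692, 0.001]
wrist_force: [0.3, -0.0, -0.7]
finger_gap: 0.0272
grip_force: 29.6
```

Run:
```python
from h import *
go([.6251,.2913],.051,YO)
w=env.snapshot("wrist"); s=env.snapshot("side")
a=cv2.resize(w[150:,130:400],None,fx=1.5,fy=1.5);b=cv2.resize(s[130:230,190:320],(390,351))
b=b[:a.shape[0]]; b=np.pad(b,((0,a.shape[0]-b.shape[0]),(0,0),(0,0)))
cv2.imwrite("pics/w2.png",np.hstack([a,b])[...,::-1])
```

```text
t 3.98 pos [0.6289 0.2939 0.084 ] q6 0.42 gap 0.0272 F [ 0.3 -0.  -0.7] 
turn 0.0 then x -0.28 y -0.38 z 3.30 tilt 0.18
```

View pics/w2.png

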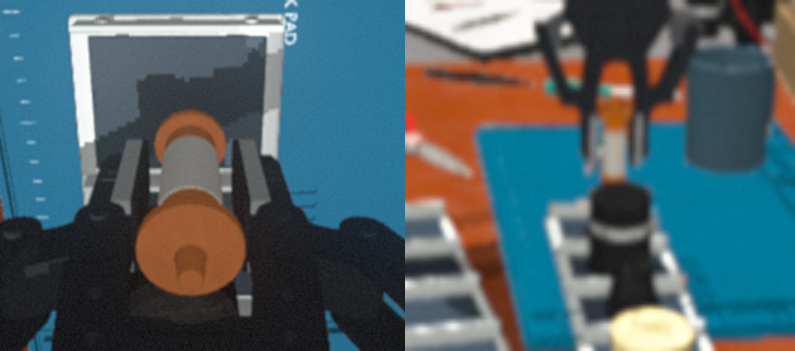

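The syringe is held upright by its top flange (around (190,240) in the left half), clear of the rack. Next I plan the transfer.

Run:
```python
from h import *
go([.4817,.0935],.164,YN)
```

```text
t 4.08 pos [0.6275 0.2933 0.0823] q6 0.42 gap 0.0271 F [-1.   0.1 -0.3] 
turn -8.6 then x -18.29 y -16.66 z -8.16 tilt 0.04
```

Emit:
jog_arm --steps '[{"x": 0,"y": 0,"z": -3,"turn": -4.3,"jaw": 0},{"x": 0,"y": 0,"z": -3,"turn": -4.3,"jaw": 0},{"x": 0,"y": 0,"z": -2.1,"turn": 0,"jaw": 0},{"x": -1.5,"y": -1.3,"z": 0,"turn": 0,"jaw": 0},{"x": -2.5,"y": -2.3,"z": 0,"turn": 0,"jaw": 0},{"x": -2.5,"y": -2.3,"z": 0,"turn": 0,"jaw": 0},{"x": -2.5,"y": -2.3,"z": 0,"turn": 0,"jaw": 0},{"x": -2.5,"y": -2.3,"z": 0,"turn": 0,"jaw": 0},{"x": -2.5,"y": -2.3,"z": 0,"turn": 0,"jaw": 0},{"x": -2.5,"y": -2.3,"z": 0,"turn": 0,"jaw": 0}]'

```text
clock: 4.92
eef_pos: [0.4936, 0.112, 0.1627]
eef_rot: [-0.001, 0.668, 0.744, -0.001]
wrist_force: [0.6, -1.0, -0.2]
finger_gap: 0.027
grip_force: 29.7
```

Emit:
jog_arm --steps '[{"x": -1.0,"y": -1.0,"z": 0,"turn": 0,"jaw": 0},{"x": -0.8,"y": -0.6,"z": 0,"turn": 0,"jaw": 0},{"x": 0,"y": 0,"z": 0,"turn": 0,"jaw": 0},{"x": 0,"y": 0,"z": 0,"turn": 0,"jaw": 0},{"x": 0,"y": 0,"z": 0,"turn": 0,"jaw": 0},{"x": 0,"y": 0,"z": 0,"turn": 0,"jaw": 0}]'

```text
clock: 5.42
eef_pos: [0.483, 0.0945, 0.1637]
eef_rot: [0.0, 0.668, 0.744, 0.001]
wrist_force: [0.0, 0.4, -0.6]
finger_gap: 0.0275
grip_force: 29.7
```

Run:
```python
from h import *
go([.4817,.0935],.054,YN)
s=env.snapshot("wrist"); cv2.imwrite("pics/w3.png",s[...,::-1])
```

```text
t 5.42 pos [0.483  0.0945 0.1637] q6 -0.0 gap 0.0275 F [ 0.   0.4 -0.6] 
turn 0.0 then x -0.09 y -0.15 z 10.97 tilt 0.07
```

View pics/w3.png

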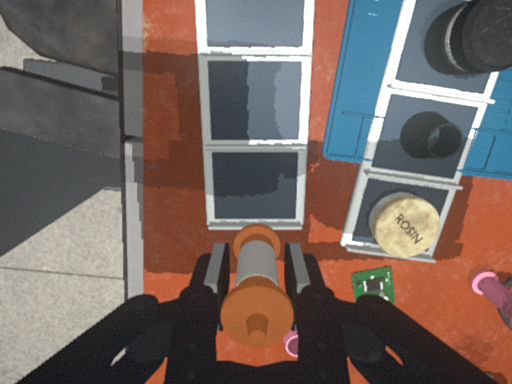

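Run:
```python
from h import *
c=env.camera_info("wrist")
for x,y in [(-.045,-.147),(.045,-.147),(-.045,-.072),(.045,-.072),(0,-.108)]: print(x,y,proj(np.r_[new(x,y),.012],c).round(0))
print(ray([[208,228],[302,228]],.012,c).round(4))
for n,p in dict(tin=(405,224),).items(): print(n,ray(p,.033,c))
```

```text
-0.045 -0.147 [[205. 227.]]
0.045 -0.147 [[304. 227.]]
-0.045 -0.072 [[200. 145.]]
0.045 -0.072 [[308. 145.]]
0 -0.108 [[254. 186.]]
[[0.4442 0.0488 0.012 ]
 [0.5294 0.0581 0.012 ]]
tin [[0.61040099 0.08023384 0.033     ]]
```

The rack corners project to within about 3 px of where they appear. I descend and release.

Emit:
jog_arm --steps '[{"x": -0.1,"y": -0.15,"z": 2,"turn": 0,"jaw": 0},{"x": 0,"y": 0,"z": 2.5,"turn": 0,"jaw": 0},{"x": 0,"y": 0,"z": 2.5,"turn": 0,"jaw": 0},{"x": 0,"y": 0,"z": 2,"turn": 0,"jaw": 0},{"x": 0,"y": 0,"z": 0.8,"turn": 0,"jaw": 0},{"x": 0,"y": 0,"z": 0.6,"turn": 0,"jaw": 0},{"x": 0,"y": 0,"z": 0.3,"turn": 0,"jaw": 0},{"x": 0,"y": 0,"z": 0.2,"turn": 0,"jaw": 0},{"x": 0,"y": 0,"z": 0,"turn": 0,"jaw": 0},{"x": 0,"y": 0,"z": 0,"turn": 0,"jaw": 0}]'

```text
clock: 6.3
eef_pos: [0.4809, 0.0925, 0.0555]
eef_rot: [0.001, 0.668, 0.744, 0.001]
wrist_force: [-0.3, -0.1, 0.8]
finger_gap: 0.0268
grip_force: 29.7
```

Emit:
jog_arm --steps '[{"x": 0,"y": 0,"z": 0.15,"turn": 0,"jaw": 0},{"x": 0,"y": 0,"z": 0.1,"turn": 0,"jaw": 0},{"x": 0,"y": 0,"z": 0,"turn": 0,"jaw": 0},{"x": 0,"y": 0,"z": 0,"turn": 0,"jaw": 0.35},{"x": 0,"y": 0,"z": 0,"turn": 0,"jaw": 0.4},{"x": 0,"y": 0,"z": 0,"turn": 0,"jaw": 0.6},{"x": 0,"y": 0,"z": 0,"turn": 0,"jaw": 1},{"x": 0,"y": 0,"z": 0,"turn": 0,"jaw": 1},{"x": 0,"y": 0,"z": 0,"turn": 0,"jaw": 1},{"x": 0,"y": 0,"z": 0,"turn": 0,"jaw": 1}]'

```text
clock: 7.13
eef_pos: [0.4801, 0.0924, 0.0521]
eef_rot: [-0.0, 0.668, 0.744, -0.0]
wrist_force: [-0.1, 0.2, -0.1]
finger_gap: 0.0854
grip_force: 0.0
```

Emit:
jog_arm --steps '[{"x": 0,"y": 0,"z": -2,"turn": 0,"jaw": 1},{"x": 0,"y": 0,"z": -3,"turn": 0,"jaw": 1},{"x": 0,"y": 0,"z": -3,"turn": 0,"jaw": 1},{"x": 0,"y": 0,"z": -3,"turn": 0,"jaw": 1},{"x": 0,"y": 0,"z": 0,"turn": 4.3,"jaw": 1},{"x": 0,"y": 0,"z": 0,"turn": 4.3,"jaw": 1},{"x": 0,"y": 0,"z": 0,"turn": 0,"jaw": 1},{"x": 0,"y": 0,"z": 0,"turn": 0,"jaw": 1}]'

```text
clock: 7.8
eef_pos: [0.4799, 0.0924, 0.1622]
eef_rot: [-0.0, 0.721, 0.693, -0.0]
wrist_force: [-0.1, 0.4, -0.8]
finger_gap: 0.0856
grip_force: 0.0
```

Run:
```python
from h import *
go([.6191,.2241],.16,YO)
s=env.snapshot("wrist"); cv2.imwrite("pics/w4.png",s[...,::-1])
c=env.camera_info("wrist")
print(proj([[.4817,.0935,.011],[.4817,.0935,.08]],c))
```

```text
t 7.8 pos [0.4799 0.0924 0.1622] q6 0.14 gap 0.0856 F [-0.1  0.4 -0.8] 
turn 0.1 then x 13.76 y 13.35 z 0.22 tilt 0.01
[[257.9653388  183.73737941]
 [258.48351565 213.78746558]]
```

View pics/w4.png

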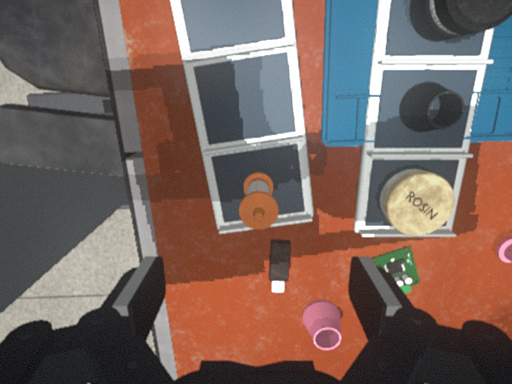

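The syringe stands in the right-hand bay, foot near (259,183) and top near (258,211), matching the prediction. The drum is next.

Emit:
jog_arm --steps '[{"x": 1.88,"y": 1.78,"z": 0,"turn": 0,"jaw": 1},{"x": 2.4,"y": 2.3,"z": 0,"turn": 0,"jaw": 1},{"x": 2.4,"y": 2.3,"z": 0,"turn": 0,"jaw": 1},{"x": 2.4,"y": 2.3,"z": 0,"turn": 0,"jaw": 1},{"x": 2.4,"y": 2.3,"z": 0,"turn": 0,"jaw": 1},{"x": 2.3,"y": 2.3,"z": 0,"turn": 0,"jaw": 1},{"x": 0,"y": 0,"z": 0,"turn": 0,"jaw": 1},{"x": 0,"y": 0,"z": 0,"turn": 0,"jaw": 1},{"x": 0,"y": 0,"z": 0,"turn": 0,"jaw": 1}]' --squeeze 50

```text
clock: 8.6
eef_pos: [0.6175, 0.2241, 0.1608]
eef_rot: [-0.001, 0.721, 0.692, -0.002]
wrist_force: [-0.9, 0.2, 0.1]
finger_gap: 0.0854
grip_force: 0.0
```

Run:
```python
from h import *
go([.6191,.2241],.046,YO)
s=env.snapshot("wrist"); cv2.imwrite("pics/w5.png",s[...,::-1])
c=env.camera_info("wrist")
print(proj([[.6191,.2241,.011],[.6191,.2241,.064]],c))
```

```text
t 8.6 pos [0.6175 0.2241 0.1608] q6 0.33 gap 0.0854 F [-0.9  0.2  0.1] 
turn 0.1 then x 0.02 y 0.20 z 11.48 tilt 0.19
[[258.30761411 184.59913713]
 [258.59714237 206.47873249]]
```

View pics/w5.png

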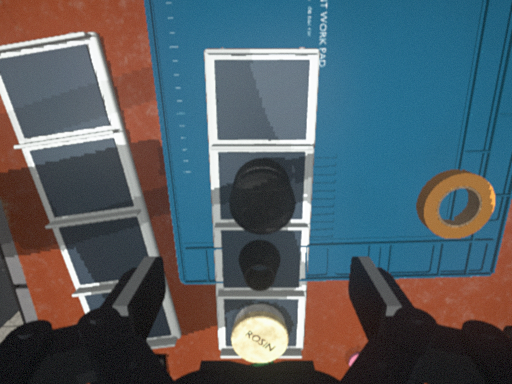

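The drum's top shows near (263,203) and its base lower edge near 233; I'll refine with ray casts.

Run:
```python
from h import *
c=env.camera_info("wrist"); w=cv2.imread("pics/w5.png",0)
def fit(name,P,r,z0,z1):
    a=np.linspace(0,2*np.pi,60); circ=lambda z:np.c_[P[0]+r*np.cos(a),P[1]+r*np.sin(a),0*a+z]
    h=np.vstack([proj(circ(z0),c),proj(circ(z1),c)]); print(name,"pred bbox",h.min(0).round(0),h.max(0).round(0))
fit("drum",(.6191,.2241),.024,.010,.064); fit("loupe",(.6193,.1522),.0195,.010,.044); fit("tin",(.6139,.0771),.0275,.010,.033)
m=(w<70).astype(np.uint8); m[:,:222]=0;m[:,300:]=0;m[:150]=0;m[292:]=0
n,l,s,_=cv2.connectedComponentsWithStats(m)
for r in s[1:]:
    if r[4]>200: print(r, r[:2]+r[2:4])
```

```text
drum pred bbox [225. 157.] [292. 237.]
loupe pred bbox [239. 239.] [285. 297.]
tin pred bbox [230. 300.] [288. 362.]
[ 222  157   78  134 8449] [300 291]
```

Emit:
jog_arm --steps '[{"x": 0,"y": 0.35,"z": 1.5,"turn": 0,"jaw": 1},{"x": 0,"y": 0,"z": 3,"turn": 0,"jaw": 1},{"x": 0,"y": 0,"z": 3,"turn": 0,"jaw": 1},{"x": 0,"y": 0,"z": 2.5,"turn": 0,"jaw": 1},{"x": 0,"y": 0,"z": 1.5,"turn": 0,"jaw": 1},{"x": 0,"y": 0,"z": 0,"turn": 0,"jaw": 0.9},{"x": 0,"y": 0,"z": 0,"turn": 0,"jaw": 0.8},{"x": 0,"y": 0,"z": 0,"turn": 0,"jaw": 0.7},{"x": 0,"y": 0,"z": 0,"turn": 0,"jaw": 0.6},{"x": 0,"y": 0,"z": 0,"turn": 0,"jaw": 0.5}]'

```text
clock: 9.48
eef_pos: [0.6229, 0.2244, 0.0494]
eef_rot: [0.001, 0.722, 0.692, 0.001]
wrist_force: [-2.6, 1.0, 4.5]
finger_gap: 0.0473
grip_force: 51.9
```

Emit:
jog_arm --steps '[{"x": 0,"y": 0,"z": 0,"turn": 0,"jaw": 0.4},{"x": 0,"y": 0,"z": 0,"turn": 0,"jaw": 0.3},{"x": 0,"y": 0,"z": 0,"turn": 0,"jaw": 0.2},{"x": 0,"y": 0,"z": 0,"turn": 0,"jaw": 0.2},{"x": 0,"y": 0,"z": 0,"turn": 0,"jaw": 0.2}]'

```text
clock: 9.9
eef_pos: [0.6229, 0.2245, 0.0494]
eef_rot: [0.001, 0.722, 0.692, 0.001]
wrist_force: [-1.7, -2.2, 7.5]
finger_gap: 0.047
grip_force: 52.1
```

Emit:
jog_arm --steps '[{"x": 0,"y": 0,"z": -1.5,"turn": 0,"jaw": 0.2},{"x": 0,"y": 0,"z": -3,"turn": 0,"jaw": 0.2},{"x": 0,"y": 0,"z": -3,"turn": -4.3,"jaw": 0.2},{"x": 0,"y": 0,"z": -3,"turn": -4.3,"jaw": 0.2},{"x": -0.5,"y": -1.74,"z": -1,"turn": 0,"jaw": 0.2},{"x": -0.9,"y": -3.2,"z": 0,"turn": 0,"jaw": 0.2},{"x": -0.9,"y": -3.2,"z": 0,"turn": 0,"jaw": 0.2},{"x": -0.9,"y": -3.2,"z": 0,"turn": 0,"jaw": 0.2},{"x": -0.7,"y": -2.6,"z": 0,"turn": 0,"jaw": 0.2},{"x": -0.4,"y": -1.5,"z": 0,"turn": 0,"jaw": 0.2}]'

```text
clock: 10.73
eef_pos: [0.4687, 0.1636, 0.1621]
eef_rot: [-0.001, 0.668, 0.744, -0.002]
wrist_force: [-0.3, 0.2, -2.9]
finger_gap: 0.0471
grip_force: 52.4
```

Emit:
jog_arm --steps '[{"x": 0,"y": 0,"z": 0,"turn": 0,"jaw": 0.2},{"x": 0,"y": 0,"z": 0,"turn": 0,"jaw": 0.2},{"x": 0,"y": 0,"z": 0,"turn": 0,"jaw": 0.2}]'

```text
clock: 10.98
eef_pos: [0.4748, 0.1653, 0.163]
eef_rot: [0.001, 0.668, 0.744, 0.001]
wrist_force: [-0.2, -0.2, -3.7]
finger_gap: 0.0467
grip_force: 52.4
```

Run:
```python
from h import *
go([.474,.1651],.0485,YN)
```

```text
t 10.98 pos [0.4748 0.1653 0.163 ] q6 0.14 gap 0.0467 F [-0.2 -0.2 -3.7] 
turn -0.0 then x -0.02 y -0.11 z 11.45 tilt 0.18
```

Emit:
jog_arm --steps '[{"x": 0,"y": -0.1,"z": 2,"turn": 0,"jaw": 0.2},{"x": 0,"y": 0,"z": 2.5,"turn": 0,"jaw": 0.2},{"x": 0,"y": 0,"z": 2.5,"turn": 0,"jaw": 0.2},{"x": 0,"y": 0,"z": 2,"turn": 0,"jaw": 0.2},{"x": 0,"y": 0,"z": 1,"turn": 0,"jaw": 0.2},{"x": 0,"y": 0,"z": 0.7,"turn": 0,"jaw": 0.2},{"x": 0,"y": 0,"z": 0.4,"turn": 0,"jaw": 0.2},{"x": 0,"y": 0,"z": 0.2,"turn": 0,"jaw": 0.2},{"x": 0,"y": 0,"z": 0,"turn": 0,"jaw": 0.2},{"x": 0,"y": 0,"z": 0,"turn": 0,"jaw": 0.2}]'

```text
clock: 11.82
eef_pos: [0.4735, 0.1652, 0.0499]
eef_rot: [0.001, 0.668, 0.744, 0.001]
wrist_force: [-0.5, 0.7, -2.4]
finger_gap: 0.0469
grip_force: 52.6
```

Emit:
jog_arm --steps '[{"x": 0,"y": 0,"z": 0.1,"turn": 0,"jaw": 0.2},{"x": 0,"y": 0,"z": 0.1,"turn": 0,"jaw": 0.2},{"x": 0,"y": 0,"z": 0,"turn": 0,"jaw": 0.2}]'

```text
clock: 12.07
eef_pos: [0.4734, 0.1652, 0.0494]
eef_rot: [0.001, 0.668, 0.744, 0.001]
wrist_force: [-3.3, 0.2, 11.7]
finger_gap: 0.0472
grip_force: 54.0
```

Contact made; I release, rise and go to the loupe.

Emit:
jog_arm --steps '[{"x": 0,"y": 0,"z": 0,"turn": 0,"jaw": 0.65},{"x": 0,"y": 0,"z": 0,"turn": 0,"jaw": 0.8},{"x": 0,"y": 0,"z": 0,"turn": 0,"jaw": 1},{"x": 0,"y": 0,"z": 0,"turn": 0,"jaw": 1},{"x": 0,"y": 0,"z": 0,"turn": 0,"jaw": 1},{"x": 0,"y": 0,"z": -2,"turn": 0,"jaw": 1},{"x": 0,"y": 0,"z": -3.5,"turn": 0,"jaw": 1},{"x": 0,"y": 0,"z": -3.5,"turn": 4.3,"jaw": 1},{"x": 0,"y": 0,"z": -2.3,"turn": 4.3,"jaw": 1},{"x": 0,"y": 0,"z": 0,"turn": 0,"jaw": 1}]' --squeeze 30

```text
clock: 12.9
eef_pos: [0.4757, 0.1658, 0.165]
eef_rot: [0.002, 0.723, 0.691, 0.004]
wrist_force: [1.3, -0.1, 0.7]
finger_gap: 0.0852
grip_force: 0.0
```

Run:
```python
from h import *
go([.6188,.1525],.16,YO)
```

```text
t 12.9 pos [0.4757 0.1658 0.165 ] q6 0.3 gap 0.0852 F [ 1.3 -0.1  0.7] 
turn -0.1 then x -0.72 y 14.35 z 0.64 tilt 0.57
```

Emit:
jog_arm --steps '[{"x": -0.1,"y": 2,"z": 0,"turn": 0,"jaw": 1},{"x": -0.2,"y": 3.5,"z": 0,"turn": 0,"jaw": 1},{"x": -0.2,"y": 3.5,"z": 0,"turn": 0,"jaw": 1},{"x": -0.2,"y": 3.5,"z": 0,"turn": 0,"jaw": 1},{"x": 0,"y": 1.95,"z": 0,"turn": 0,"jaw": 1},{"x": 0,"y": 0,"z": 2,"turn": 0,"jaw": 1},{"x": 0,"y": 0,"z": 3,"turn": 0,"jaw": 1},{"x": 0,"y": 0,"z": 0,"turn": 0,"jaw": 1},{"x": 0,"y": 0,"z": 0,"turn": 0,"jaw": 1}]'

```text
clock: 13.65
eef_pos: [0.614, 0.1512, 0.1075]
eef_rot: [-0.002, 0.722, 0.692, -0.003]
wrist_force: [0.2, 0.7, 0.3]
finger_gap: 0.0855
grip_force: 0.0
```

Run:
```python
from h import *
go([.6188,.1525],.04,YO)
s=env.snapshot("wrist"); cv2.imwrite("pics/w6.png",s[...,::-1])
c=env.camera_info("wrist")
def fit(name,P,r,z0,z1):
    a=np.linspace(0,2*np.pi,60); circ=lambda z:np.c_[P[0]+r*np.cos(a),P[1]+r*np.sin(a),0*a+z]
    h=np.vstack([proj(circ(z0),c),proj(circ(z1),c)]); print(name,"pred bbox",h.min(0).round(0),h.max(0).round(0))
fit("loupe foot",(.6188,.1525),.0195,.010,.01); fit("tin",(.6139,.0771),.0275,.010,.033)
```

```text
t 13.65 pos [0.614  0.1512 0.1075] q6 0.22 gap 0.0855 F [0.2 0.7 0.3] 
turn 0.0 then x 0.16 y 0.52 z 6.74 tilt 0.4
loupe foot pred bbox [233. 179.] [288. 230.]
tin pred bbox [220. 264.] [296. 344.]
```

View pics/w6.png

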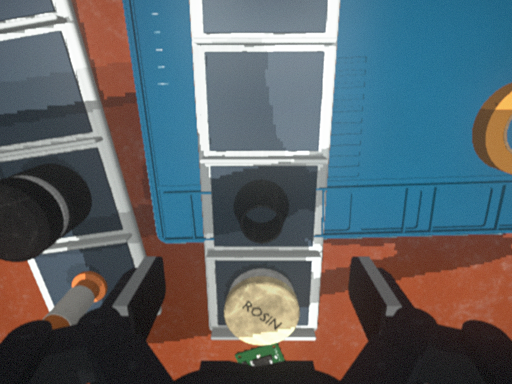

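The loupe's foot spans cols 234–289, rows 179–~232, as predicted; the drum (40,200) and syringe (80,290) stand in the new rack. I descend and grip.

Emit:
jog_arm --steps '[{"x": 0.1,"y": 0.4,"z": 2,"turn": 0,"jaw": 1},{"x": 0,"y": 0,"z": 2.2,"turn": 0,"jaw": 1},{"x": 0,"y": 0,"z": 1.4,"turn": 0,"jaw": 1},{"x": 0,"y": 0,"z": 1.0,"turn": 0,"jaw": 1},{"x": 0,"y": 0,"z": 0,"turn": 0,"jaw": 0.7},{"x": 0,"y": 0,"z": 0,"turn": 0,"jaw": 0.6},{"x": 0,"y": 0,"z": 0,"turn": 0,"jaw": 0.5},{"x": 0,"y": 0,"z": 0,"turn": 0,"jaw": 0.4},{"x": 0,"y": 0,"z": 0,"turn": 0,"jaw": 0.3},{"x": 0,"y": 0,"z": 0,"turn": 0,"jaw": 0.2}]'

```text
clock: 14.53
eef_pos: [0.6214, 0.1528, 0.0459]
eef_rot: [0.001, 0.722, 0.692, 0.001]
wrist_force: [-1.1, 0.4, 6.1]
finger_gap: 0.0319
grip_force: 29.5
```

Emit:
jog_arm --steps '[{"x": 0,"y": 0,"z": 0,"turn": 0,"jaw": 0.1},{"x": 0,"y": 0,"z": 0,"turn": 0,"jaw": 0.1},{"x": 0,"y": 0,"z": 0,"turn": 0,"jaw": 0.1}]'

```text
clock: 14.78
eef_pos: [0.6214, 0.1528, 0.0459]
eef_rot: [0.001, 0.722, 0.692, 0.001]
wrist_force: [-0.7, 0.3, 6.8]
finger_gap: 0.0319
grip_force: 29.5
```

Emit:
jog_arm --steps '[{"x": 0,"y": 0,"z": -1,"turn": 0,"jaw": 0.1},{"x": 0,"y": 0,"z": -1,"turn": 0,"jaw": 0.1},{"x": 0,"y": 0,"z": -1,"turn": 0,"jaw": 0.1},{"x": 0,"y": 0,"z": 0,"turn": 0,"jaw": 0.1},{"x": 0,"y": 0,"z": 0,"turn": 0,"jaw": 0.1}]'

```text
clock: 15.2
eef_pos: [0.6213, 0.1527, 0.0756]
eef_rot: [0.001, 0.722, 0.692, 0.001]
wrist_force: [0.7, -0.6, -1.4]
finger_gap: 0.0322
grip_force: 29.3
```

Run:
```python
from h import *
w=env.snapshot("wrist"); s=env.snapshot("side")
a=cv2.resize(w[150:,130:400],None,fx=1.5,fy=1.5);b=cv2.resize(s[130:230,190:320],(390,351))
b=b[:a.shape[0]]; b=np.pad(b,((0,a.shape[0]-b.shape[0]),(0,0),(0,0)))
cv2.imwrite("pics/w7.png",np.hstack([a,b])[...,::-1])
go([.4662,.2367],.165,YN)
```

```text
t 15.3 pos [0.6202 0.1525 0.0743] q6 0.22 gap 0.0315 F [ 0.3 -1.   0.1] 
turn -8.6 then x 10.03 y -14.41 z -9.07 tilt 0.0
```

View pics/w7.png

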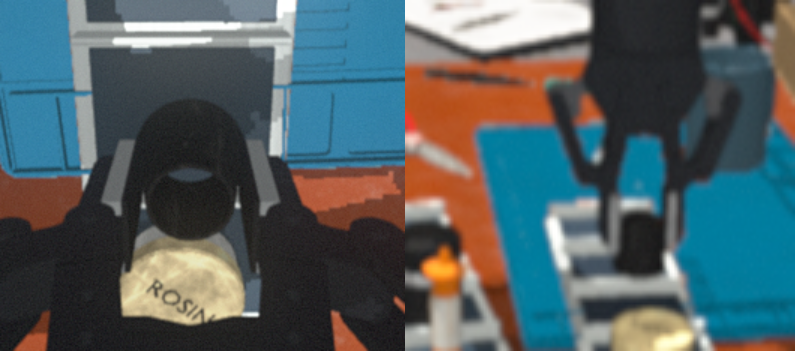

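The loupe is held upright between the pads (about (190,170) in the left half). I carry it to the second bay from the left.

Emit:
jog_arm --steps '[{"x": 0,"y": 0,"z": -3,"turn": -4.3,"jaw": 0.1},{"x": 0,"y": 0,"z": -3,"turn": -4.3,"jaw": 0.1},{"x": 0,"y": 0,"z": -3,"turn": 0,"jaw": 0.1},{"x": 1.03,"y": -1.41,"z": 0,"turn": 0,"jaw": 0.1},{"x": 1.9,"y": -2.7,"z": 0,"turn": 0,"jaw": 0.1},{"x": 2,"y": -2.9,"z": 0,"turn": 0,"jaw": 0.1},{"x": 2,"y": -2.9,"z": 0,"turn": 0,"jaw": 0.1},{"x": 1.6,"y": -2.4,"z": 0,"turn": 0,"jaw": 0.1},{"x": 1,"y": -1.4,"z": 0,"turn": 0,"jaw": 0.1},{"x": 0.5,"y": -0.7,"z": 0,"turn": 0,"jaw": 0.1}]'

```text
clock: 16.13
eef_pos: [0.4637, 0.2374, 0.1638]
eef_rot: [-0.001, 0.667, 0.745, -0.001]
wrist_force: [1.2, -0.8, -0.2]
finger_gap: 0.0318
grip_force: 29.4
```

Emit:
jog_arm --steps '[{"x": 0,"y": 0,"z": 2,"turn": 0,"jaw": 0.1},{"x": 0,"y": 0,"z": 2,"turn": 0,"jaw": 0.1},{"x": 0,"y": 0,"z": 0,"turn": 0,"jaw": 0.1},{"x": 0,"y": 0,"z": 0,"turn": 0,"jaw": 0.1},{"x": 0,"y": 0,"z": 0,"turn": 0,"jaw": 0.1}]'

```text
clock: 16.55
eef_pos: [0.4676, 0.2368, 0.1246]
eef_rot: [0.0, 0.668, 0.744, 0.0]
wrist_force: [0.5, 0.1, -1.0]
finger_gap: 0.0319
grip_force: 29.4
```

Run:
```python
from h import *
go([.4662,.2367],.0455,YN)
```

```text
t 16.55 pos [0.4676 0.2368 0.1246] q6 0.28 gap 0.0319 F [ 0.5  0.1 -1. ] 
turn -0.0 then x 0.01 y -0.15 z 7.91 tilt 0.05
```

Emit:
jog_arm --steps '[{"x": 0,"y": -0.15,"z": 1.5,"turn": 0,"jaw": 0.1},{"x": 0,"y": 0,"z": 2.5,"turn": 0,"jaw": 0.1},{"x": 0,"y": 0,"z": 2,"turn": 0,"jaw": 0.1},{"x": 0,"y": 0,"z": 1,"turn": 0,"jaw": 0.1},{"x": 0,"y": 0,"z": 0.5,"turn": 0,"jaw": 0.1},{"x": 0,"y": 0,"z": 0.4,"turn": 0,"jaw": 0.1},{"x": 0,"y": 0,"z": 0,"turn": 0,"jaw": 0.1},{"x": 0,"y": 0,"z": 0,"turn": 0,"jaw": 0.1},{"x": 0,"y": 0,"z": 0,"turn": 0,"jaw": 0.1}]'

```text
clock: 17.3
eef_pos: [0.4659, 0.237, 0.0462]
eef_rot: [0.001, 0.668, 0.744, 0.001]
wrist_force: [-0.7, 0.7, -0.0]
finger_gap: 0.0318
grip_force: 29.4
```

Emit:
jog_arm --steps '[{"x": 0,"y": 0,"z": 0.1,"turn": 0,"jaw": 0.1},{"x": 0,"y": 0,"z": 0.1,"turn": 0,"jaw": 0.1},{"x": 0,"y": 0,"z": 0,"turn": 0,"jaw": 0.1},{"x": 0,"y": 0,"z": 0,"turn": 0,"jaw": 0.1}]'

```text
clock: 17.63
eef_pos: [0.4659, 0.237, 0.0457]
eef_rot: [0.001, 0.668, 0.744, 0.001]
wrist_force: [-2.8, -1.4, 15.9]
finger_gap: 0.0317
grip_force: 32.5
```

Firm contact; I release and go back for the tin.

Emit:
jog_arm --steps '[{"x": 0,"y": 0,"z": -0.1,"turn": 0,"jaw": 0.1},{"x": 0,"y": 0,"z": 0,"turn": 0,"jaw": 0.45},{"x": 0,"y": 0,"z": 0,"turn": 0,"jaw": 0.7},{"x": 0,"y": 0,"z": 0,"turn": 0,"jaw": 1},{"x": 0,"y": 0,"z": 0,"turn": 0,"jaw": 1},{"x": 0,"y": 0,"z": 0,"turn": 0,"jaw": 1},{"x": 0,"y": 0,"z": -2,"turn": 0,"jaw": 1},{"x": 0,"y": 0,"z": -3.5,"turn": 0,"jaw": 1},{"x": 0,"y": 0,"z": -3.5,"turn": 4.3,"jaw": 1},{"x": 0,"y": 0,"z": -2,"turn": 4.3,"jaw": 1}]'

```text
clock: 18.47
eef_pos: [0.466, 0.2371, 0.157]
eef_rot: [0.001, 0.723, 0.691, 0.001]
wrist_force: [0.4, 0.7, 0.1]
finger_gap: 0.0855
grip_force: 0.0
```

Emit:
jog_arm --steps '[{"x": 0,"y": 0,"z": 0,"turn": 0,"jaw": 1},{"x": 0,"y": 0,"z": 0,"turn": 0,"jaw": 1}]'

```text
clock: 18.63
eef_pos: [0.4656, 0.237, 0.1553]
eef_rot: [0.001, 0.722, 0.692, 0.001]
wrist_force: [-0.8, -0.1, -0.6]
finger_gap: 0.0853
grip_force: 0.0
```

Run:
```python
from h import *
go([.6141,.0775],.10,YO)
```

```text
t 18.63 pos [0.4656 0.237  0.1553] q6 0.43 gap 0.0853 F [-0.8 -0.1 -0.6] 
turn 0.1 then x -15.30 y 15.50 z 5.56 tilt 0.18
```

Emit:
jog_arm --steps '[{"x": -1.3,"y": 1.3,"z": 0,"turn": 0,"jaw": 1},{"x": -2.5,"y": 2.5,"z": 0,"turn": 0,"jaw": 1},{"x": -2.5,"y": 2.5,"z": 0,"turn": 0,"jaw": 1},{"x": -2.5,"y": 2.5,"z": 0,"turn": 0,"jaw": 1},{"x": -2.5,"y": 2.5,"z": 0,"turn": 0,"jaw": 1},{"x": -2.5,"y": 2.6,"z": 1.5,"turn": 0,"jaw": 1},{"x": -1.5,"y": 1.6,"z": 2,"turn": 0,"jaw": 1},{"x": 0,"y": 0,"z": 1.8,"turn": 0,"jaw": 1},{"x": 0,"y": 0,"z": 0,"turn": 0,"jaw": 1},{"x": 0,"y": 0,"z": 0,"turn": 0,"jaw": 1}]'

```text
clock: 19.47
eef_pos: [0.6106, 0.0768, 0.0981]
eef_rot: [-0.003, 0.722, 0.692, -0.003]
wrist_force: [-0.1, -0.2, 0.9]
finger_gap: 0.0855
grip_force: 0.0
```

Run:
```python
from h import *
go([.6141,.0775],.033,YO)
s=env.snapshot("wrist"); cv2.imwrite("pics/w8.png",s[...,::-1])
c=env.camera_info("wrist")
def fit(name,P,r,z0,z1):
    a=np.linspace(0,2*np.pi,60); circ=lambda z:np.c_[P[0]+r*np.cos(a),P[1]+r*np.sin(a),0*a+z]
    h=np.vstack([proj(circ(z0),c),proj(circ(z1),c)]); print(name,"pred bbox",h.min(0).round(0),h.max(0).round(0))
fit("tin",(.6141,.0775),.0275,.010,.033);fit("tin top",(.6141,.0775),.0275,.033,.033)
```

```text
t 19.47 pos [0.6106 0.0768 0.0981] q6 0.1 gap 0.0855 F [-0.1 -0.2  0.9] 
turn 0.0 then x 0.09 y 0.39 z 6.51 tilt 0.43
tin pred bbox [216. 172.] [304. 263.]
tin top pred bbox [216. 182.] [304. 263.]
```

View pics/w8.png

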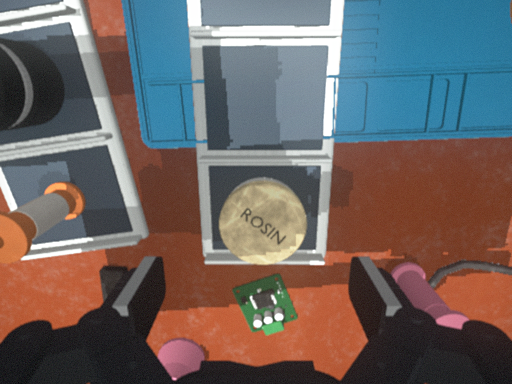

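The tin's top spans cols 219–307, rows 179–262, centred within 2 mm of the estimate; the jaws straddle it. I descend and grip.

Emit:
jog_arm --steps '[{"x": 0,"y": 0.35,"z": 2,"turn": 0,"jaw": 1},{"x": 0,"y": 0,"z": 2,"turn": 0,"jaw": 1},{"x": 0,"y": 0,"z": 1.2,"turn": 0,"jaw": 1},{"x": 0,"y": 0,"z": 0.6,"turn": 0,"jaw": 1},{"x": 0,"y": 0,"z": 0,"turn": 0,"jaw": 0.9},{"x": 0,"y": 0,"z": 0,"turn": 0,"jaw": 0.8},{"x": 0,"y": 0,"z": 0,"turn": 0,"jaw": 0.7},{"x": 0,"y": 0,"z": 0,"turn": 0,"jaw": 0.6},{"x": 0,"y": 0,"z": 0,"turn": 0,"jaw": 0.5},{"x": 0,"y": 0,"z": 0,"turn": 0,"jaw": 0.4}]'

```text
clock: 20.35
eef_pos: [0.6175, 0.0773, 0.0448]
eef_rot: [0.001, 0.722, 0.692, 0.001]
wrist_force: [-1.4, 1.5, 6.2]
finger_gap: 0.0533
grip_force: 31.5
```

Emit:
jog_arm --steps '[{"x": 0,"y": 0,"z": 0,"turn": 0,"jaw": 0.3},{"x": 0,"y": 0,"z": 0,"turn": 0,"jaw": 0.3}]'

```text
clock: 20.52
eef_pos: [0.6175, 0.0773, 0.0448]
eef_rot: [0.001, 0.722, 0.692, 0.001]
wrist_force: [-2.2, 0.8, 7.0]
finger_gap: 0.0532
grip_force: 31.5
```

Emit:
jog_arm --steps '[{"x": 0,"y": 0,"z": -1,"turn": 0,"jaw": 0.3},{"x": 0,"y": 0,"z": -1,"turn": 0,"jaw": 0.3},{"x": 0,"y": 0,"z": -2,"turn": 0,"jaw": 0.3},{"x": 0,"y": 0,"z": -2,"turn": 0,"jaw": 0.3},{"x": 0,"y": 0,"z": -3,"turn": -4.3,"jaw": 0.3},{"x": 0,"y": 0,"z": -3,"turn": -4.3,"jaw": 0.3},{"x": 0,"y": 0,"z": 0,"turn": 0,"jaw": 0.3},{"x": 0,"y": 0,"z": 0,"turn": 0,"jaw": 0.3}]'

```text
clock: 21.18
eef_pos: [0.6187, 0.0771, 0.1667]
eef_rot: [0.002, 0.668, 0.744, 0.002]
wrist_force: [0.3, -0.4, -0.5]
finger_gap: 0.0534
grip_force: 31.7
```

Run:
```python
from h import *
w=env.snapshot("wrist"); s=env.snapshot("side")
a=cv2.resize(w[150:,130:400],None,fx=1.5,fy=1.5);b=cv2.resize(s[110:235,150:310],(449,351))
cv2.imwrite("pics/w9.png",np.hstack([a,b])[...,::-1])
go([.4585,.3083],.160,YN)
```

```text
t 21.28 pos [0.6163 0.077  0.1634] q6 -0.05 gap 0.0536 F [-0.5  0.6 -1.3] 
turn -0.1 then x 24.70 y -13.19 z 0.35 tilt 0.01
```

View pics/w9.png

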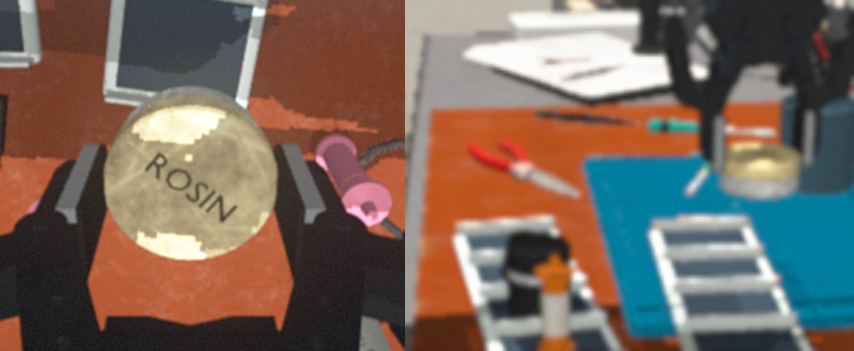

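The tin is held level, centred near (190,175) in the left half. I carry it to the leftmost bay.

Emit:
jog_arm --steps '[{"x": 1.3,"y": -0.7,"z": 0,"turn": 0,"jaw": 0.3},{"x": 2.6,"y": -1.4,"z": 0,"turn": 0,"jaw": 0.3},{"x": 3.1,"y": -1.65,"z": 0,"turn": 0,"jaw": 0.3},{"x": 3.1,"y": -1.65,"z": 0,"turn": 0,"jaw": 0.3},{"x": 3.1,"y": -1.65,"z": 0,"turn": 0,"jaw": 0.3},{"x": 3.1,"y": -1.65,"z": 0,"turn": 0,"jaw": 0.3},{"x": 3.1,"y": -1.65,"z": 0,"turn": 0,"jaw": 0.3},{"x": 2.6,"y": -1.4,"z": 0,"turn": 0,"jaw": 0.3},{"x": 1.7,"y": -0.9,"z": 0,"turn": 0,"jaw": 0.3},{"x": 1.0,"y": -0.55,"z": 0,"turn": 0,"jaw": 0.3}]'

```text
clock: 22.12
eef_pos: [0.4555, 0.3101, 0.1618]
eef_rot: [-0.001, 0.667, 0.745, -0.002]
wrist_force: [-0.1, 0.6, -0.3]
finger_gap: 0.0534
grip_force: 31.7
```

Emit:
jog_arm --steps '[{"x": 0,"y": 0,"z": 1.5,"turn": 0,"jaw": 0.3},{"x": 0,"y": 0,"z": 2.5,"turn": 0,"jaw": 0.3},{"x": 0,"y": 0,"z": 1,"turn": 0,"jaw": 0.3},{"x": 0,"y": 0,"z": 0,"turn": 0,"jaw": 0.3},{"x": 0,"y": 0,"z": 0,"turn": 0,"jaw": 0.3},{"x": 0,"y": 0,"z": 0,"turn": 0,"jaw": 0.3}]'

```text
clock: 22.62
eef_pos: [0.4595, 0.3083, 0.1136]
eef_rot: [0.0, 0.668, 0.744, 0.0]
wrist_force: [0.1, -1.0, 0.1]
finger_gap: 0.0533
grip_force: 31.8
```

Run:
```python
from h import *
go([.4585,.3083],.0445,YN)
```

```text
t 22.62 pos [0.4595 0.3083 0.1136] q6 0.41 gap 0.0533 F [ 0.1 -1.   0.1] 
turn -0.1 then x 0.01 y -0.10 z 6.91 tilt 0.02
```

Emit:
jog_arm --steps '[{"x": 0,"y": -0.1,"z": 1.5,"turn": 0,"jaw": 0.3},{"x": 0,"y": 0,"z": 2.2,"turn": 0,"jaw": 0.3},{"x": 0,"y": 0,"z": 1.7,"turn": 0,"jaw": 0.3},{"x": 0,"y": 0,"z": 0.8,"turn": 0,"jaw": 0.3},{"x": 0,"y": 0,"z": 0.4,"turn": 0,"jaw": 0.3},{"x": 0,"y": 0,"z": 0.2,"turn": 0,"jaw": 0.3},{"x": 0,"y": 0,"z": 0.1,"turn": 0,"jaw": 0.3},{"x": 0,"y": 0,"z": 0.1,"turn": 0,"jaw": 0.3},{"x": 0,"y": 0,"z": 0,"turn": 0,"jaw": 0.3},{"x": 0,"y": 0,"z": 0,"turn": 0,"jaw": 0.3}]'

```text
clock: 23.45
eef_pos: [0.4587, 0.3086, 0.0448]
eef_rot: [0.0, 0.668, 0.744, 0.001]
wrist_force: [-1.3, -0.5, 6.9]
finger_gap: 0.0535
grip_force: 32.3
```

Contact (7 N); I release and back off upwards, away from the top camera's view.

Emit:
jog_arm --steps '[{"x": 0,"y": 0,"z": 0,"turn": 0,"jaw": 0.7},{"x": 0,"y": 0,"z": 0,"turn": 0,"jaw": 0.85},{"x": 0,"y": 0,"z": 0,"turn": 0,"jaw": 1},{"x": 0,"y": 0,"z": 0,"turn": 0,"jaw": 1},{"x": 0,"y": 0,"z": 0,"turn": 0,"jaw": 1},{"x": 0,"y": 0,"z": -2,"turn": 0,"jaw": 1},{"x": 0,"y": 0,"z": -3.5,"turn": 0,"jaw": 1},{"x": 0,"y": 0,"z": -3.5,"turn": 0,"jaw": 1},{"x": 0,"y": 0,"z": -3,"turn": 0,"jaw": 1},{"x": 3,"y": 0,"z": -1,"turn": 0,"jaw": 1}]'

```text
clock: 24.28
eef_pos: [0.4567, 0.3357, 0.1777]
eef_rot: [0.002, 0.669, 0.743, 0.002]
wrist_force: [0.9, 0.6, -0.1]
finger_gap: 0.0856
grip_force: 0.0
```

Emit:
jog_arm --steps '[{"x": 3.8,"y": 0,"z": 0,"turn": 0,"jaw": 1},{"x": 3.8,"y": 0,"z": 0,"turn": 0,"jaw": 1},{"x": 3.8,"y": 0,"z": 0,"turn": 0,"jaw": 1},{"x": 3.8,"y": 0,"z": 0,"turn": 0,"jaw": 1},{"x": 3.8,"y": 0,"z": 0,"turn": 0,"jaw": 1},{"x": 2,"y": 0,"z": 0,"turn": 0,"jaw": 1},{"x": 0,"y": 0,"z": 0,"turn": 0,"jaw": 1},{"x": 0,"y": 0,"z": 0,"turn": 0,"jaw": 1}]'

```text
clock: 24.95
eef_pos: [0.4314, 0.5479, 0.1723]
eef_rot: [0.0, 0.667, 0.745, -0.001]
wrist_force: [-0.1, -0.9, 0.0]
finger_gap: 0.0853
grip_force: 0.0
```

Run:
```python
from h import *
i=env.snapshot("top"); c=env.camera_info("top")
cv2.imwrite("pics/top9.png",cv2.resize(i[135:285,105:285],None,fx=4,fy=4,interpolation=cv2.INTER_CUBIC)[...,::-1])
for y,z,n in zip(B,(.033,.044,.064,.080),("tin","loupe","drum","syr")):
    print(n,((proj([np.r_[new(0,y),z],np.r_[new(.015,y),z]],c)-[105,135]+.5)*4-.5).round(0).tolist())
```

```text
tin [[111.0, 468.0], [109.0, 436.0]]
loupe [[260.0, 453.0], [257.0, 421.0]]
drum [[410.0, 437.0], [407.0, 404.0]]
syr [[567.0, 421.0], [564.0, 387.0]]
```

View pics/top9.png

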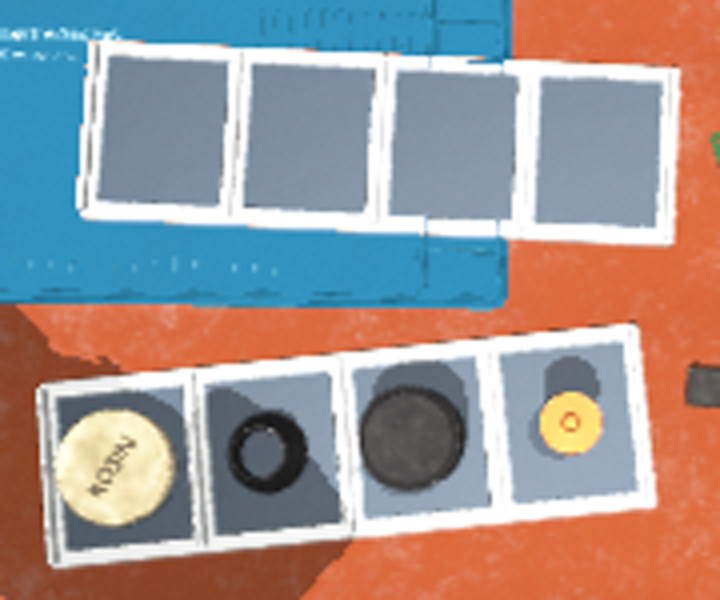

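The four tops sit at (115,466), (263,451), (412,438) and (570,421), against predictions of (111,468), (260,453), (410,437) and (567,421). All are within about 2 mm of their bay centres, upright and in reverse order.

```bash
python3 -c "
from rig import env
print(env.job_done())"
```

```text
the job is handed in; nothing more can be done
None
```

All four things stand upright in the new rack in reverse order (tin, loupe, drum, syringe from the left), each about 2 mm or less from its bay centre by the top camera; I handed the job in at about 25 s, and no verdict came back.

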